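Eject a painted car from the drying stand and trap its sled

TASK

Of the two spring-ejector stands, use the one with the painted box car in its sled: press its key right down with one finger so that the sled springs out, and with the other finger trap the sled by the outer face of its front plate when it has come out at least 1 cm, and before it has run 5 cm. Keep the key pressed down throughout, and finish while holding like that: one finger on the key, the other still against the plate, the sled at a standstill. Do not touch, lift or upset the car (the paint is wet), and leave the empty stand and everything else on the table alone.

Things in the scene. Friction and masses are not known exactly. Their poses are not given: they have to be found in the camera images.
- loaded_stand: LOADED ejector stand: fixed grey base 160 x 110 x 8 mm, local x -126 to +34 mm of the origin, which lies on the table. z up; local -x is the way the sled runs out (roughly towards the robot), y across. Along the centre line: black key housing x +26 to -16 mm, 60 wide, 23 high; sled x -20 to -46 when home; then bare base with rails 13 mm high at y +-43 mm, end stops 22 mm high
- loaded_key_top (a point): middle of the top of the loaded stand's key (moves with it): flat bare-aluminium key, 30 mm (local x) by 46 mm (local y), centred 3 mm to +x of the stand's origin; top 31 mm above the table when up, 23 mm fully down. The home sled's back is 8 mm in front of the key's front edge
- loaded_key (a joint): how far the loaded stand's key is pressed, m: 0 up, 0.008 fully down. Springs back up; 1.6 N to start, about 4 N fully down. The sled is set free at about 0.004
- loaded_sled (a joint): how far the loaded stand's sled has run out towards local -x, m: 0 home (latched), 0.070 at its end stop. Once free a damped spring of about 3 N drives it out at about 25 mm/s (2 s to 0.050); a finger can stop it
- loaded_plate (a point): mid top edge of the outer face of the sled's upright front plate (moves with it): aluminium, 44 mm wide (y), 3 thick, 13 to 48 mm above the table; the face looks to local -x, 49 mm from the key's middle when home. The sled is a trough 26 (x) by 100 mm (y), floor 17 mm, low lips 25 mm above the table
- box_car: freshly painted model box car, dull red, 92 mm long (local y) x 18 mm wide x 28 mm high, about 45 g, loose, standing across the stand in the loaded sled, between its back lip and front plate; roof 45 mm above the table. Origin mid-underside, z up
- empty_stand: the EMPTY stand, same in every way as the loaded one but with no car in its sled; not to be used. Origin and axes as for loaded_stand
- empty_key (a joint): the empty stand's key, as loaded_key; not to be pressed
- empty_sled (a joint): the empty stand's sled, as loaded_sled; stays home at 0
- tank_car: black model tank car 84 x 16 x 28 mm standing loose on the table, bystander; origin mid-underside
- paint_jar: small paint jar, 34 mm across, 45 mm high, loose bystander; origin mid-underside
- thinner_bottle: bottle 44 mm across, 85 mm high, loose bystander; origin mid-underside
- brush_cup: empty red plastic cup 70 mm across, 70 mm high, loose bystander; origin mid-underside
- tape_roll: roll of masking tape, 72 mm across, 18 mm high, lying flat, loose bystander; origin mid-underside
- screwdriver: screwdriver 140 mm long lying on the table, loose bystander
- sanding_block: cork sanding block 60 x 35 x 22 mm, loose bystander; origin mid-underside
- paint_brush: flat brush 150 mm long lying on the table, loose bystander
There are look-alikes about, which are no part of the job. Leave any yellow look-alike of the box_car alone.

How it is judged:
On the way, in this order (a step that is already met when the one before it is completed fails the run):
1. the loaded stand's key is pressed down and its sled has sprung free (value of joint loaded_key above 0.004 m and value of joint loaded_sled above 0.003 m), for 0.05 s.
2. the sled, at least 1 cm out, is caught by a finger while the key is still down (value of joint loaded_key above 0.004 m and value of joint loaded_sled above 0.009 m and contact force between the fingers and loaded_sled above 0.7 N), for 0.2 s.
At the end, for the whole second after the job is handed in: the loaded stand's key is held down by a finger (over 5 mm of its 8 mm, over 0.7 N), a finger holds the sled (over 0.7 N) at rest 9 to 51 mm out, the car stands upright in the sled, the empty stand is still shut with its key up (value of joint loaded_key above 0.005 m and contact force between the fingers and loaded_key above 0.7 N and value of joint loaded_sled between 0.009 and 0.051 m and velocity of joint loaded_sled between -0.004 and 0.004 m/s and contact force between the fingers and loaded_sled above 0.7 N and angle between box_car's own z axis and vertical below 0.2 rad and height (world z) of box_car between 0.012 and 0.022 m and value of joint each of empty_sled, empty_key below 0.003 m); the arm keeps its last pose, push and grip.
It fails at once if the sled got away: it ran out more than 52 mm (value of joint loaded_sled above 0.052 m).
It fails at once if the key was let up after the sled had sprung out (value of joint loaded_sled above 0.008 m and value of joint loaded_key below 0.002 m).
It fails at once if the wet car was touched by the robot, lifted or tipped (contact force between any of the fingers, the arm and box_car above 0.3 N or height (world z) of box_car above 0.027 m or angle between box_car's own z axis and vertical above 0.35 rad).
It fails at once if the empty stand was used (value of joint any of empty_key, empty_sled above 0.004 m).
It fails at once if a bystander was moved more than 25 mm (distance of any of tank_car, paint_jar, thinner_bottle, brush_cup, tape_roll, screwdriver, sanding_block, paint_brush from where it was at the start of the episode above 0.025 m).
It also fails if it takes over 29 s, if anything falls off the work surface, if the arm or the gripper's body presses on something with over 40 N, if the wrist force passes 120 N, or if a joint passes its speed limit or range.

ROBOT

A 6-joint arm with a two-finger parallel gripper is mounted at the origin on the work surface. World frame = base frame: x ahead of the robot, y to its left, z up, the work surface at z = 0. Lengths are in m, angles in rad, forces in N, time in s.
With the tool pointing down it reaches from about 0.275 to 0.85 m from the base axis. Payload 19 kg.
Tool frame: the origin (TCP) lies at the very end of the fingers, on their centre line; the grasp point (between the pads) lies 19 mm behind it (robot.grip_point_offset is the distance from the TCP to the grasp point, in m); z points along the fingers, y is the line along which they close (so a half turn about z gives the same grasp; the last joint's range is limited). The gripper opens to 85 mm and grips with 20 to 120 N. Pads are 22 mm wide; open, the fingers measure 114 mm over their backs; the gripper's body (76 mm by 85 mm) begins 54 mm behind the grasp point. The pads swing forward as they close: fully open they stand 13 mm farther back than shut.
Start: joints at [1.045, 0.15, 1.437, -0, 1.554, -0.134], TCP at [0.22, 0.531, 0.201] pointing down, gripper open.
Joint ranges: [-2.8, 2.8], [-0.68, 2.1], [0.12, 2.68], [-1.39, 4.53], [0.16, 2.79], [-2.81, 2.81]. Speed limits (rad/s): [1.89, 1.89, 2.22, 3.01, 3.01, 3.01].

INTERFACE

Orientations are given as a unit quaternion [w, x, y, z].
In Python, from cell import robot gives the robot as it stands.
- The arm moves only by the tool send_rows, never from a script. Its argument "increments" is text: rows parted by semicolons, each of 5 numbers parted by spaces: the opening in per cent of the stroke, from 0 (shut) to 100 (fully open), then the shift along the tool's x, y, z in mm, then the turn about the tool's z in rad. A call has 1 to 20 rows; each row is the pose to reach, as a shift and turn from the pose commanded when the call began, along the tool's axes at that moment; what a row does not reach only later rows make up. A row lasts 1/12 s, in which the tool goes at most 41.7 mm and 7.16 degrees, less where a joint would pass 70% of its speed; a pose out of reach is approached as far as the arm can. A call with a gripper value outside its range is refused whole. The fingers move at their own pace and stop on an object; "newtons" is the grip in N (left out, the last holds). Time passes only in rows, so rows that repeat a pose let the fingers close. It gives the time, the measured TCP pose, the force, the opening and the grip force at its end, in the units of the state.
- robot.observe(): the state, without advancing time (a new reading comes with each control period).
- robot.grab_frame(name): name is "scene" or "top" or "wrist"; returns a dict with "pixels" (384x512x3 uint8, red, green, blue), "mtx" (3x3 intrinsics, pixels), "k1" (the pictures are not rectified: a ray, as slopes to the right and down, at radius r is drawn at 1 + k1 r^2 times it, then the intrinsics apply), "rvec" (rotation vector, rad) and "tvec" (3), from world to camera coordinates, as OpenCV has them; the wrist camera has in their place "hand_eye" (4x4, takes a point from camera to tool coordinates, whose origin is the TCP and whose axes are the flange's). Camera axes: x right, y down, z forward; pixel columns grow to the right and rows downward; lengths in m; the calibration is good to about 2 mm. A picture is of the moment at which its call begins: read the wrist's pose just before it. There is no depth.
- robot.hand_in(): hands the job in; it is judged then, once.
The state is a dict: "time": time; "joint_positions": joint angles; "qd": joint speeds; "joint_torque": joint torques, N m; "tcp_pos": TCP position; "orientation": TCP orientation; "force": force on the tool from outside, world axes, zero at the start; "ft_torque": the same for the moment, N m; "opening": finger opening in m; "finger_force": force on a finger pad.
Only numpy, scipy, OpenCV 4.12 (cv2) and the standard library are available. Lean on these libraries where they do the work, as an engineer would, in place of code of your own. Each camera call takes 0.05 s, during which the arm holds its last target. There are 200 camera calls.

## Working session

There is one attempt and no reset: what is moved stays moved. The work goes in short steps, Python scripts to look and compute and a tool call to move; the robot and the scene stay as the last step left them, time stands still between calls to the robot, and variables do not carry over. Pictures are saved under pics/ and viewed, at most 10 in all, crops included, and the job is handed in when it is done.

Besides the shell and the picture viewer there is one more tool, called after "Emit:" as name(argument=value, ...) on one line, values as JSON. send_rows: Moves the arm, as the interface text tells. Its arguments: {"type":"object","properties":{"increments":{"type":"string"},"newtons":{"type":"number"}},"required":["increments"]}

```bash
mkdir -p pics; ls
python3 - <<'E'
from cell import robot
import cv2
s=robot.observe(); print(s)
for n in("top","scene"):
    f=robot.grab_frame(n); cv2.imwrite(f"pics/{n}0.png",cv2.resize(f["pixels"][:,:,::-1],(800,600),interpolation=cv2.INTER_CUBIC))
    print(n,f["mtx"],f["k1"],f["rvec"],f["tvec"])
E
```

```text
pics
{'time': 0.0, 'joint_positions': array([ 1.04499816e+00,  1.50972013e-01,  1.43808264e+00,  1.47989482e-06,
        1.55379801e+00, -1.33973380e-01]), 'qd': array([ 0.00121688, -0.00133486,  0.00026129, -0.00075965,  0.00075948,
        0.00055034]), 'joint_torque': array([ 7.31512264e-04, -7.13053823e+01, -5.70877790e+01, -1.72822306e-04,
        8.39134416e-03, -6.76454988e-05]), 'tcp_pos': array([0.21942691, 0.53115396, 0.20055777]), 'orientation': array([-2.04780760e-04,  1.94661529e-01,  9.80870273e-01, -5.95795573e-04]), 'force': array([0.38879599, 0.65594965, 0.59668767]), 'ft_torque': array([-0.00922793, -0.03704424, -0.02931632]), 'finger_force': 0.0, 'opening': 0.0854270302699769}
top [[424.95410398   0.         249.7571911 ]
 [  0.         424.95410398 189.09185099]
 [  0.           0.           1.        ]] -0.11527147850468177 [ 2.14873988 -2.17396413  0.13037975] [0.0170389  0.57590064 1.31310884]
scene [[380.22002987   0.         248.89990091]
 [  0.         380.22002987 197.51785593]
 [  0.           0.           1.        ]] -0.016902369205819993 [ 1.5100955   2.06237069 -0.84071465] [ 0.17141372 -0.32824944  1.41079516]
```

View pics/top0.png

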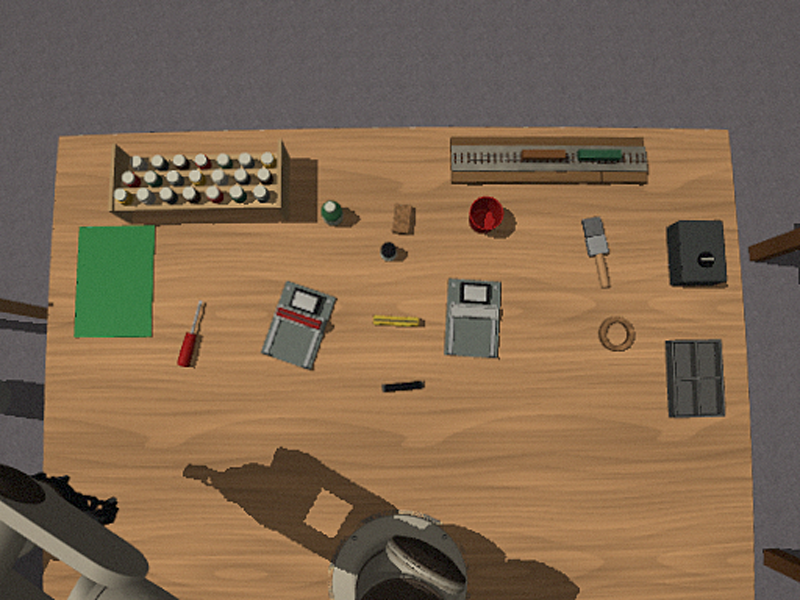

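View pics/scene0.png

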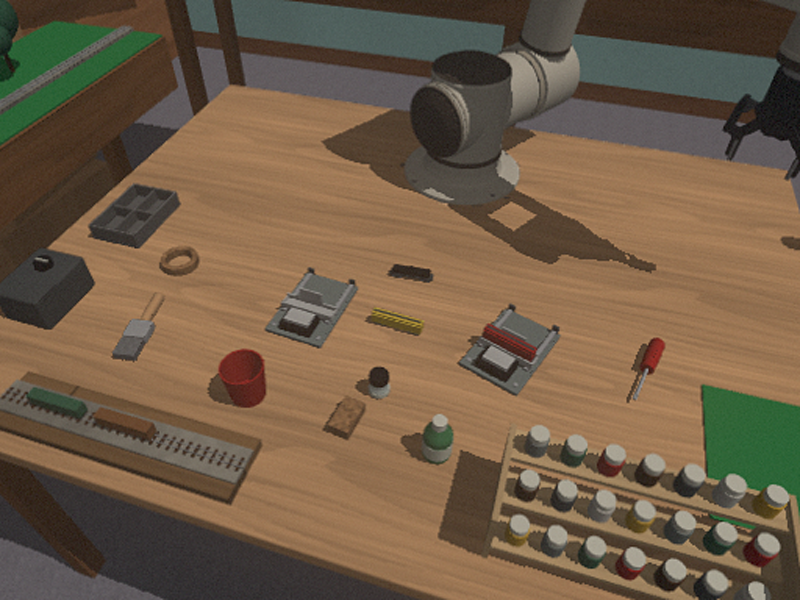

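The top view shows the loaded stand, with the red car and a white key at (305,300), on the left. The empty stand is at (475,315). The scene view agrees. I'll enlarge the loaded stand.

```bash
cat > h.py <<'E'
import numpy as np,cv2
from cell import robot
from scipy.spatial.transform import Rotation as R
def ray(f,uv,z,Rc=None,C=None):
    "pixel (native) -> world point at height z"
    K=f["mtx"]; d=np.array([(uv[0]-K[0,2])/K[0,0],(uv[1]-K[1,2])/K[1,1]]); s=d.copy()
    for _ in range(20): s=d/(1+f["k1"]*(s@s))
    if Rc is None:
        Rw=cv2.Rodrigues(np.array(f["rvec"]))[0]; Rc=Rw.T; C=-Rw.T@np.array(f["tvec"]).ravel()
    v=Rc@np.array([*s,1]); return C+v*(z-C[2])/v[2]
def wristpose(f,st):
    q=st["orientation"]; Rt=R.from_quat([q[1],q[2],q[3],q[0]]).as_matrix(); H=np.array(f["hand_eye"])
    return Rt@H[:3,:3], Rt@H[:3,3]+st["tcp_pos"]
E
python3 - <<'E'
from h import *
f=robot.grab_frame("top"); c=f["pixels"][174:240,160:220]
cv2.imwrite("pics/c.png",cv2.resize(c[:,:,::-1],None,fx=9,fy=9,interpolation=cv2.INTER_CUBIC))
E
```

```text
(no output)
```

View pics/c.png

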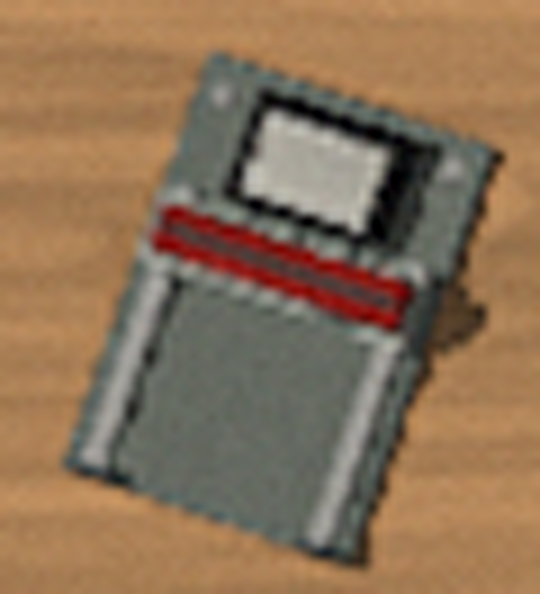

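The crop shows the base corners at about (213,55), (500,152), (362,562) and (70,465). The key corners are at (265,103), (392,150), (365,237) and (242,190).

Run:
```python
from h import *
f=robot.grab_frame("top")
g=lambda p,z: ray(f,(160+(p[0]+.5)/9-.5,174+(p[1]+.5)/9-.5),z)[:2]
B=np.array([g(p,.008) for p in[(213,55),(500,152),(362,562),(70,465)]])
K=np.array([g(p,.031) for p in[(265,103),(392,150),(365,237),(242,190)]])
for Q in(B,K): print(Q.round(4).tolist(),[round(np.linalg.norm(Q[i]-Q[i-1]),4) for i in range(4)],Q.mean(0))
u=(B[0]-B[3])+(B[1]-B[2]); w=B[0]-B[1]+B[3]-B[2]; u/=np.linalg.norm(u);print("x yaw",np.arctan2(u[1],u[0]), np.arctan2(-w[0],w[1]))
print("key from base",B.mean(0)+u*.049)
q=robot.observe()["orientation"]; print(R.from_quat([q[1],q[2],q[3],q[0]]).as_matrix().round(3))
f=robot.grab_frame("wrist");print(f["hand_eye"])
```

```text
[[0.6125, 0.2261], [0.5761, 0.1223], [0.4299, 0.1719], [0.4652, 0.2766]] [np.float64(0.1557), np.float64(0.11), np.float64(0.1543), np.float64(0.1105)] [0.52092825 0.19922609]
[[0.5918, 0.2038], [0.5745, 0.1587], [0.5438, 0.1682], [0.5609, 0.2119]] [np.float64(0.0319), np.float64(0.0483), np.float64(0.0322), np.float64(0.0469)] [0.56775203 0.18565532]
x yaw -0.3290069745230795 -0.3316404331994336
key from base [0.56730007 0.18339402]
[[-0.924  0.382 -0.   ]
 [ 0.382  0.924 -0.001]
 [ 0.    -0.001 -1.   ]]
[[-9.74250693e-04 -9.55989880e-01 -2.93398022e-01  7.42945114e-02]
 [ 9.99999525e-01 -9.33025822e-04 -2.80461969e-04  3.54007547e-04]
 [-5.62912646e-06 -2.93398156e-01  9.55990336e-01 -1.72671066e-01]
 [ 0.00000000e+00  0.00000000e+00  0.00000000e+00  1.00000000e+00]]
```

Emit:
send_rows(increments="82 -412 -190 50 1.509;82 -412 -190 50 1.509;82 -412 -190 50 1.509;82 -412 -190 50 1.509;82 -412 -190 50 1.509;82 -412 -190 50 1.509;82 -412 -190 50 1.509;82 -412 -190 50 1.509;82 -412 -190 50 1.509;82 -412 -190 50 1.509;82 -412 -190 50 1.509;82 -412 -190 50 1.509;82 -412 -190 50 1.509;82 -412 -190 50 1.509;82 -412 -190 50 1.509;82 -412 -190 50 1.509;82 -412 -190 50 1.509;82 -412 -190 50 1.509", newtons=40)

```text
time: 1.75
tcp_pos: [0.5275, 0.1991, 0.1515]
orientation: [0.0, 0.813, 0.582, 0.0]
force: [-0.2, -0.6, 0.3]
opening: 0.0701
finger_force: 0.0
```

Run:
```python
from h import *
s=robot.observe(); print(s)
f=robot.grab_frame("wrist"); np.save("w1.npy",f["pixels"])
q=s["orientation"]; M=R.from_quat([q[1],q[2],q[3],q[0]]).as_matrix(); print(M.round(3), np.arctan2(M[1,1],M[0,1]))
cv2.imwrite("pics/w1.png",cv2.resize(f["pixels"][:,:,::-1],(800,600),interpolation=cv2.INTER_CUBIC))
```

```text
{'time': 1.75, 'joint_positions': array([ 2.24381571e-01,  1.48625072e-01,  1.54030067e+00, -7.60233344e-05,
        1.45230606e+00,  5.51867695e-01]), 'qd': array([-0.00515022,  0.00297258, -0.00275963, -0.00050719,  0.00215998,
        0.00855772]), 'joint_torque': array([ 2.80980568e-02, -6.99034238e+01, -5.58686829e+01,  2.33367944e-03,
        1.63381301e-03, -6.76195789e-02]), 'tcp_pos': array([0.5274582 , 0.19912639, 0.15145818]), 'orientation': array([1.04613847e-04, 8.12913043e-01, 5.82385053e-01, 1.51769558e-04]), 'force': array([-0.21459733, -0.56837037,  0.25327417]), 'ft_torque': array([-0.01141985, -0.03130052,  0.0317946 ]), 'finger_force': 0.0, 'opening': 0.07013330044977185}
[[ 0.322  0.947  0.   ]
 [ 0.947 -0.322  0.   ]
 [ 0.     0.    -1.   ]] -0.327477172102568
```

View pics/w1.png

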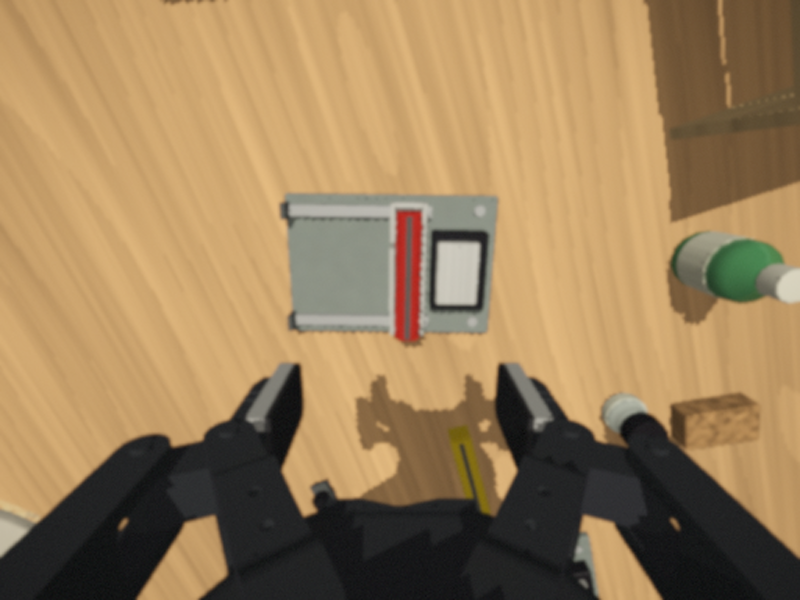

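The wrist view shows the key corners at about (436,240), (481,241), (478,306) and (435,304). The base corners are (287,196), (497,198), (488,332) and (291,330), and the fingertips are near (300,366) and (499,366). The car lies between the key and the plate.

Run:
```python
from h import *
s=robot.observe(); f=robot.grab_frame("wrist"); Rc,C=wristpose(f,s); print(f["mtx"][0,0],f["k1"],C)
q=s["orientation"]; M=R.from_quat([q[1],q[2],q[3],q[0]]).as_matrix()
g=lambda p,z: M.T@(ray(f,((p[0]+.5)*.64-.5,(p[1]+.5)*.64-.5),z,Rc,C)-s["tcp_pos"])
for P,z in(([(436,240),(481,241),(478,306),(435,304)],.031),([(287,196),(497,198),(488,332),(291,330)],.008),([(390,230),(388,300)],.045)):
    Q=np.array([g(p,z) for p in P])*1000; print(Q.round(1).tolist(),Q.mean(0).round(1))
for h in(0,-10,-15,-20): print(h,(g((300,366),s["tcp_pos"][2]-h/1000)*1000).round(1),(g((499,366),s["tcp_pos"][2]-h/1000)*1000).round(1))
```

```text
264.79606486815163 0.015703652741617904 [0.55232983 0.27001992 0.32404759]
[[27.8, 26.9, 120.4], [27.0, 58.9, 120.4], [-21.6, 59.5, 120.4], [-20.0, 27.4, 120.4]] [  3.3  43.2 120.4]
[[56.8, -82.4, 143.4], [55.2, 73.5, 143.4], [-51.7, 73.5, 143.4], [-49.8, -87.8, 143.4]] [  2.7  -5.8 143.4]
[[36.8, -5.4, 106.4], [-12.5, -7.2, 106.4]] [ 12.2  -6.3 106.4]
0 [-10.8 -44.9  -0. ] [-10.9  46.5   0. ]
-10 [ -5.8 -42.3 -10. ] [ -5.9  43.9 -10. ]
-15 [ -3.3 -40.9 -15. ] [ -3.4  42.5 -15. ]
-20 [ -0.8 -39.6 -20. ] [ -0.9  41.2 -20. ]
```

Emit:
send_rows(increments="82 3 0 40 0;82 3 0 80 0;82 3 0 100 0;82 3 0 112 0;82 3 0 112 0;82 3 0 112 0")

```text
time: 2.35
tcp_pos: [0.5292, 0.2014, 0.04]
orientation: [0.0, 0.814, 0.581, 0.0]
force: [-0.4, 1.0, 0.4]
opening: 0.0698
finger_force: 0.0
```

Run:
```python
from h import *
f=robot.grab_frame("wrist")["pixels"]; g=robot.grab_frame("scene")["pixels"][150:280,270:400]
f=cv2.resize(f[60:384,100:412],(576,598),interpolation=cv2.INTER_CUBIC)
cv2.imwrite("pics/w2.png",f[:,:,::-1]); cv2.imwrite("pics/s2.png",cv2.resize(g,(590,590),interpolation=cv2.INTER_CUBIC)[:,:,::-1])
```

```text
(no output)
```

View pics/w2.png

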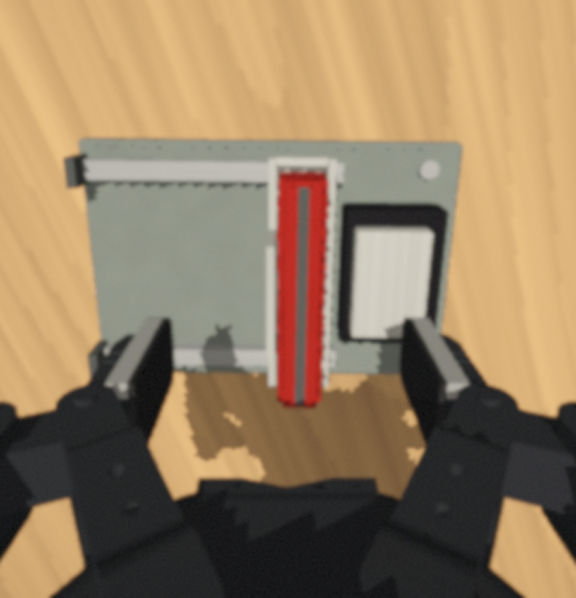

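View pics/s2.png

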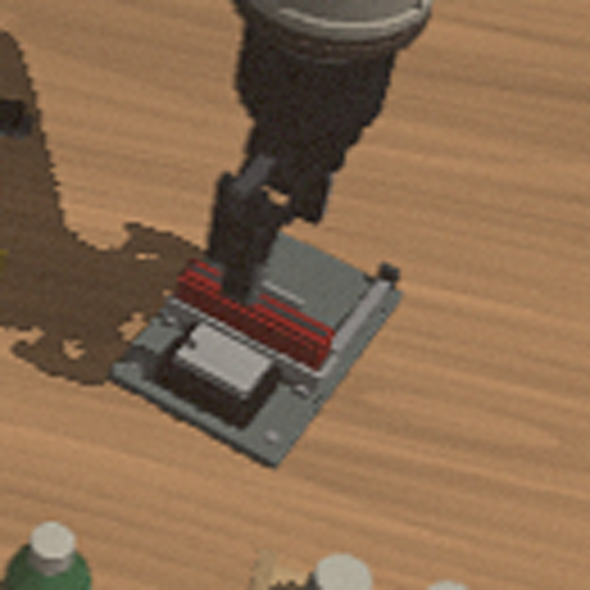

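The wrist view shows the tips at about (403,325) and (168,322), either side of the car and a little wider apart than 70 mm. The scene view shows the near finger's tip at (238,298), above the car and key area. I'll overlay predicted positions before pressing.

Run:
```python
from h import *
s=robot.observe();q=s["orientation"]; M=R.from_quat([q[1],q[2],q[3],q[0]]).as_matrix()
f=robot.grab_frame("scene")
g=cv2.resize(f["pixels"][150:280,270:400],(598,598),interpolation=cv2.INTER_CUBIC)[:,:,::-1].copy()
def pr(P):
    X=(M@(np.array(P,float).T/1000)).T+s["tcp_pos"]
    Rw=cv2.Rodrigues(np.array(f["rvec"]))[0]; c=X@Rw.T+np.array(f["tvec"]).ravel()
    d=c[:,:2]/c[:,2:]; d=d*(1+f["k1"]*(d**2).sum(1,keepdims=True))
    uv=d*f["mtx"][0,0]+f["mtx"][:2,2]; return ((uv-[270,150]+.5)*4.6-.5).round().astype(np.int32)
z=s["tcp_pos"][2]*1000; print(z)
kz=z-31
cv2.polylines(g,[pr([[-23,28,kz],[23,28,kz],[23,58,kz],[-23,58,kz]])],True,(0,255,255),1)
for y0,y1,c in((35,45,(0,255,0)),(43,53,(255,0,255))):
    cv2.polylines(g,[pr([[-11,y0,-8],[11,y0,-8],[11,y1,-8],[-11,y1,-8]])],True,c,1)
cv2.imwrite("pics/s3.png",g)
```

```text
41.05303198549778
```

View pics/s3.png

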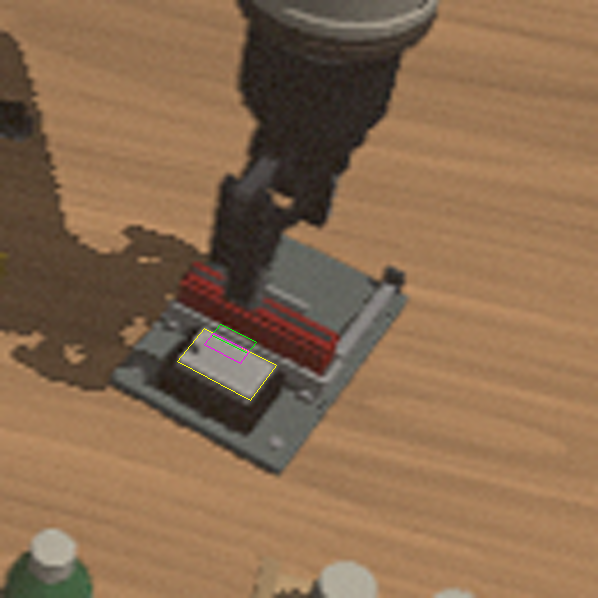

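Run:
```python
from h import *
s=robot.observe();q=s["orientation"]; M=R.from_quat([q[1],q[2],q[3],q[0]]).as_matrix()
f=robot.grab_frame("scene"); w=robot.grab_frame("wrist"); Rc,C=wristpose(w,s); t=s["tcp_pos"]
for h in(0,-8,-15,-20,-25,-30,-35,-40):
    z=t[2]-h/1000; o=[]
    for p in((222,288),(258,310)): o.append((M.T@(ray(f,(270+(p[0]+.5)/4.6-.5,150+(p[1]+.5)/4.6-.5),z)-t)*1000)[:2].round(1))
    for p in((403,320),(432,320),(467,385)): o.append((M.T@(ray(w,(100+(p[0]+.5)*.5417-.5,60+(p[1]+.5)*.5417-.5),z,Rc,C)-t)*1000)[:2].round(1))
    print(h,*o)
np.save("x.npy",w["pixels"]); cv2.imwrite("pics/w4.png",cv2.resize(w["pixels"][210:384,290:384],None,fx=3.4,fy=3.4,interpolation=cv2.INTER_CUBIC)[:,:,::-1])
```

```text
0 [-26.2   3.7] [-1.7  6.3] [-10.2  45.7] [-10.2  56.9] [-39.1  73.5]
-8 [-23.5  10.7] [ 0.8 13.3] [-6.2 43.6] [-6.2 54.3] [-33.8  70.1]
-15 [-21.1  16.9] [ 2.9 19.4] [-2.8 41.8] [-2.8 52.1] [-29.2  67.2]
-20 [-19.4  21.3] [ 4.5 23.8] [-0.3 40.5] [-0.3 50.4] [-25.9  65.1]
-25 [-17.6  25.6] [ 6.  28.2] [ 2.2 39.2] [ 2.2 48.8] [-22.6  63. ]
-30 [-15.9  30. ] [ 7.6 32.5] [ 4.7 37.9] [ 4.7 47.2] [-19.3  60.9]
-35 [-14.2  34.4] [ 9.1 36.9] [ 7.1 36.6] [ 7.1 45.5] [-16.   58.8]
-40 [-12.5  38.8] [10.7 41.3] [ 9.6 35.3] [ 9.6 43.9] [-12.6  56.6]
```

View pics/w4.png

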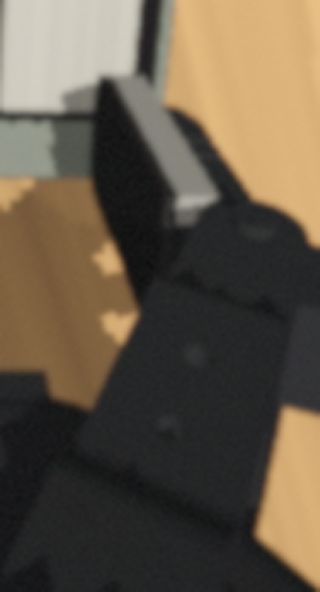

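Emit:
send_rows(increments="82 0 0 3 0;82 0 0 5 0;82 0 0 5 0")

```text
time: 2.85
tcp_pos: [0.5286, 0.2012, 0.0338]
orientation: [-0.0, 0.814, 0.581, -0.0]
force: [0.1, 0.2, -0.2]
opening: 0.07
finger_force: 0.0
```

Emit:
send_rows(increments="82 0 0 1 0;82 0 0 2 0;82 0 0 2 0")

```text
time: 3.1
tcp_pos: [0.5287, 0.2013, 0.0319]
orientation: [-0.0, 0.814, 0.581, -0.0]
force: [-0.3, 0.2, -1.0]
opening: 0.07
finger_force: 0.0
```

Emit:
send_rows(increments="82 0 0 2 0;82 0 0 4 0;82 0 0 6 0;82 0 0 6 0;82 0 0 6 0")

```text
time: 3.52
tcp_pos: [0.5287, 0.2013, 0.026]
orientation: [-0.0, 0.814, 0.581, -0.0]
force: [0.5, -0.0, 0.6]
opening: 0.0702
finger_force: 0.0
```

```bash
cat > chk.py <<'E'
from h import *
F=[]
for i in range(6):
    g=robot.grab_frame("wrist")["pixels"]; s=robot.observe(); F.append(s["force"])
f=robot.grab_frame("scene")["pixels"][150:280,270:400]
print(np.mean(F,0).round(2),s["tcp_pos"].round(4),s["time"],s["opening"])
a=cv2.resize(f,(390,390),interpolation=cv2.INTER_CUBIC); b=cv2.resize(g[60:384,100:412],(376,390),interpolation=cv2.INTER_CUBIC)
import sys; cv2.imwrite(sys.argv[1],np.hstack([a,b])[:,:,::-1])
E
python3 chk.py pics/d1.png
```

```text
[ 0.2  -0.26 -0.34] [0.5288 0.2013 0.0263] 3.8167 0.07014839514632577
```

View pics/d1.png

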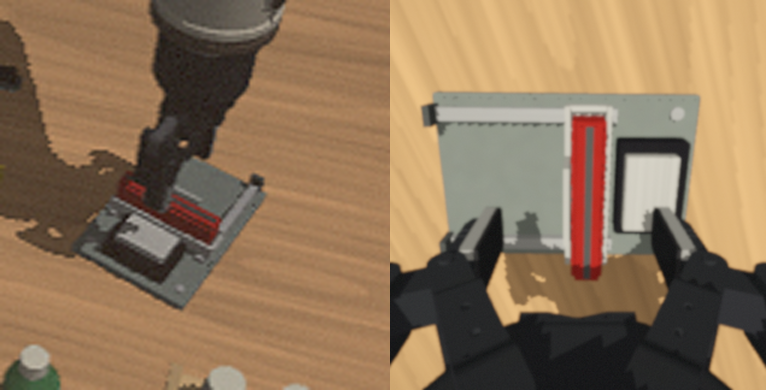

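The scene panel shows the tip at (155,212), still clearly above the key, with nothing in contact. Both cameras put the tips about 40 mm behind the reported TCP, so I'll creep down and check the force as I go.

Emit:
send_rows(increments="82 0 0 1 0;82 0 0 2 0;82 0 0 3 0;82 0 0 3 0;82 0 0 3 0;82 0 0 3 0")

```text
time: 4.37
tcp_pos: [0.5287, 0.2013, 0.0231]
orientation: [0.0, 0.814, 0.581, -0.0]
force: [-0.3, -0.1, 0.9]
opening: 0.0696
finger_force: 0.0
```

```bash
python3 chk.py pics/d2.png
```

```text
[-0.34  0.31  0.17] [0.5288 0.2013 0.0232] 4.6667 0.0701017090099969
```

Emit:
send_rows(increments="82 0 0 1 0;82 0 0 2 0;82 0 0 2 0;82 0 0 2 0")

```text
time: 5.05
tcp_pos: [0.5287, 0.2013, 0.0211]
orientation: [-0.0, 0.814, 0.581, -0.0]
force: [0.1, -0.3, 0.1]
opening: 0.0697
finger_force: 0.0
```

```bash
python3 chk.py pics/d3.png
```

```text
[-0.08  0.12  0.12] [0.5288 0.2013 0.0212] 5.35 0.06982656964594598
```

Emit:
send_rows(increments="82 0 0 2 0;82 0 0 4 0;82 0 0 5 0;82 0 0 5 0;82 0 0 5 0")

```text
time: 5.82
tcp_pos: [0.5287, 0.2013, 0.016]
orientation: [-0.0, 0.814, 0.581, -0.0]
force: [-0.8, 0.9, -0.9]
opening: 0.0698
finger_force: 0.0
```

```bash
sed -i 's/range(6)/range(4)/' chk.py; python3 chk.py pics/d4.png
```

```text
[ 0.2  -0.48  0.62] [0.5288 0.2013 0.0163] 6.0167 0.07032285101363343
```

Emit:
send_rows(increments="82 0 0 2 0;82 0 0 4 0;82 0 0 5 0;82 0 0 5 0;82 0 0 5 0")

```text
time: 6.48
tcp_pos: [0.5287, 0.2013, 0.0111]
orientation: [-0.0, 0.814, 0.581, -0.0]
force: [0.3, -0.3, 0.3]
opening: 0.0705
finger_force: 0.0
```

```bash
python3 chk.py pics/d5.png
```

```text
[-0.36  0.3  -0.04] [0.5288 0.2013 0.0113] 6.6833 0.07015261345061223
```

Emit:
send_rows(increments="82 0 0 2 0;82 0 0 4 0;82 0 0 5 0;82 0 0 5 0;82 0 0 5 0")

```text
time: 7.15
tcp_pos: [0.5287, 0.2013, 0.0061]
orientation: [-0.0, 0.814, 0.581, -0.0]
force: [-0.4, 0.3, 0.7]
opening: 0.0701
finger_force: 0.0
```

```bash
python3 chk.py pics/d6.png
```

```text
[0.24 0.31 0.38] [0.5288 0.2013 0.0063] 7.35 0.0698330908859428
```

Emit:
send_rows(increments="82 0 0 2 0;82 0 0 4 0;82 0 0 5 0;82 0 0 5 0;82 0 0 5 0")

```text
time: 7.82
tcp_pos: [0.5287, 0.2013, 0.0011]
orientation: [-0.0, 0.814, 0.581, -0.0]
force: [0.3, -0.1, 0.5]
opening: 0.07
finger_force: 0.0
```

```bash
python3 chk.py pics/d7.png
```

```text
[ 0.16  0.27 -0.42] [0.5288 0.2013 0.0012] 8.0167 0.06959987015308965
```

Emit:
send_rows(increments="82 0 0 2 0;82 0 0 4 0;82 0 0 5 0;82 0 0 5 0;82 0 0 5 0")

```text
time: 8.48
tcp_pos: [0.5287, 0.2013, -0.0039]
orientation: [-0.0, 0.814, 0.581, -0.0]
force: [0.7, 0.3, 0.0]
opening: 0.0699
finger_force: 0.0
```

```bash
python3 chk.py pics/d8.png
```

```text
[-0.19 -0.16  0.09] [ 0.5288  0.2013 -0.0037] 8.6833 0.06987798749421877
```

Emit:
send_rows(increments="82 0 0 2 0;82 0 0 3 0;82 0 0 3 0;82 0 0 3 0")

```text
time: 9.07
tcp_pos: [0.5287, 0.2013, -0.0069]
orientation: [-0.0, 0.814, 0.581, -0.0]
force: [-0.4, 0.8, -0.9]
opening: 0.0703
finger_force: 0.0
```

```bash
python3 chk.py pics/d9.png
```

```text
[-0.26  0.21 -0.36] [ 0.5287  0.2013 -0.0068] 9.2667 0.07008166165625573
```

Run:
```python
from h import *
a=robot.grab_frame("scene")["pixels"][185:265,290:370]; b=robot.grab_frame("wrist")["pixels"][90:290,150:350]
r=lambda i:cv2.resize(i,(400,400),interpolation=cv2.INTER_CUBIC)
cv2.imwrite("pics/e.png",np.hstack([r(a),r(b)])[:,:,::-1])
```

```text
(no output)
```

View pics/e.png

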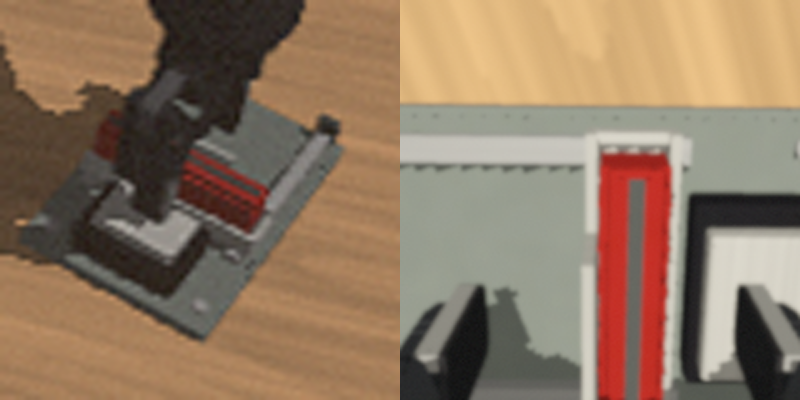

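The scene panel shows the tip at (150,215), just above the front half of the key. The wrist panel shows the finger's inner face at 740 against the key's front edge at 707, and the other finger at 487, clear of the plate at 585. Next is the press.

Emit:
send_rows(increments="82 0 0 1 0;82 0 0 2 0;82 0 0 3 0;82 0 0 3 0;82 0 0 3 0")

```text
time: 9.83
tcp_pos: [0.5288, 0.2013, -0.0098]
orientation: [0.0, 0.814, 0.581, 0.0]
force: [0.2, -0.6, 2.3]
opening: 0.0702
finger_force: 1.0
```

```bash
python3 chk.py pics/d10.png
```

```text
[0.13 0.46 1.82] [ 0.5288  0.2013 -0.0098] 10.0333 0.07010858274251351
```

Emit:
send_rows(increments="82 0 0 1 0;82 0 0 2 0;82 0 0 3 0;82 0 0 3 0;82 0 0 3 0")

```text
time: 10.5
tcp_pos: [0.5288, 0.2013, -0.0129]
orientation: [0.0, 0.814, 0.581, -0.0]
force: [0.8, 0.5, 2.9]
opening: 0.0702
finger_force: 1.5
```

```bash
python3 chk.py pics/d11.png
```

```text
[1.04 0.02 2.71] [ 0.5288  0.2013 -0.0128] 10.7 0.06999967903549442
```

Contact is confirmed at about z = -0.009, with the key roughly 3.7 mm down. I'll press the remaining 4 mm and let the sled run into the waiting finger.

Emit:
send_rows(increments="82 0 0 2 0;82 0 0 4 0;82 0 0 4 0;82 0 0 4 0;82 0 0 4 0;82 0 0 4 0;82 0 0 4 0;82 0 0 4 0;82 0 0 4 0;82 0 0 4 0;82 0 0 4 0;82 0 0 4 0;82 0 0 4 0;82 0 0 4 0;82 0 0 4 0;82 0 0 4 0;82 0 0 4 0;82 0 0 4 0;82 0 0 4 0;82 0 0 4 0")

```text
time: 12.42
tcp_pos: [0.5291, 0.2013, -0.0151]
orientation: [0.0, 0.814, 0.581, 0.001]
force: [-12.7, -1.8, 32.3]
opening: 0.0698
finger_force: 17.0
```

```bash
python3 chk.py pics/d12.png
python3 - <<'E'
from h import *
# red car position in wrist view, tool mm at roof height, over two moments
for i in range(2):
    s=robot.observe(); w=robot.grab_frame("wrist"); Rc,C=wristpose(w,s); p=w["pixels"].astype(int)
    m=((p[...,0]>120)&(p[...,1]<70)&(p[...,2]<70)); v,u=np.nonzero(m); q=s["orientation"]; M=R.from_quat([q[1],q[2],q[3],q[0]]).as_matrix()
    print(m.sum(),(M.T@(ray(w,(np.median(u),np.median(v)),.045,Rc,C)-s["tcp_pos"])*1000).round(1), np.percentile(u,[2,98]),s["finger_force"])
E
```

```text
[-12.1   -3.92  32.11] [ 0.5292  0.2013 -0.0151] 12.6167 0.06993957374577353
3388 [ 22.7 -17.6 -60.1] [193. 229.] 16.976267739082687
3411 [ 22.2 -17.6 -60.1] [193. 229.] 16.977142622927204
```

The sled was caught about 26 mm out and the key has bottomed at 32 N. I'll ease off slightly so the press stays moderate.

Emit:
send_rows(increments="82 0 0 -0.6 0;82 0 0 -1.2 0;82 0 0 -1.2 0;82 0 0 -1.2 0")

```text
time: 13.1
tcp_pos: [0.529, 0.2013, -0.0149]
orientation: [0.0, 0.814, 0.581, 0.0]
force: [-5.9, -1.4, 15.9]
opening: 0.0699
finger_force: 9.4
```

```bash
python3 chk.py pics/d13.png
python3 - <<'E'
from h import *
for i in range(2):
    s=robot.observe(); w=robot.grab_frame("wrist"); Rc,C=wristpose(w,s); p=w["pixels"].astype(int)
    m=((p[...,0]>120)&(p[...,1]<70)&(p[...,2]<70)); v,u=np.nonzero(m); q=s["orientation"]; M=R.from_quat([q[1],q[2],q[3],q[0]]).as_matrix()
    g=lambda a,b,z:(M.T@(ray(w,(a,b),z,Rc,C)-s["tcp_pos"])*1000).round(1)
    print(m.sum(),g(np.median(u),np.median(v),.045),s["finger_force"],s["tcp_pos"])
# profile along image row through car/plate/fingers
for r in(170,200,215,225): print(r,[tuple(p[r,c]) [0] for c in range(140,345,4)])
E
```

```text
[-4.73 -1.46 15.45] [ 0.5289  0.2013 -0.0149] 13.3 0.0700394769366356
3393 [ 22.7 -17.6 -59.9] 9.436619971311302 [ 0.5289518   0.2012967  -0.01493057]
3409 [ 22.1 -17.6 -59.9] 9.438560935668647 [ 0.52896181  0.20132538 -0.01490883]
170 [np.int64(203), np.int64(202), np.int64(203), np.int64(203), np.int64(203), np.int64(203), np.int64(203), np.int64(203), np.int64(204), np.int64(204), np.int64(204), np.int64(205), np.int64(216), np.int64(215), np.int64(147), np.int64(161), np.int64(164), np.int64(164), np.int64(163), np.int64(166), np.int64(162), np.int64(159), np.int64(164), np.int64(205), np.int64(220), np.int64(128), np.int64(188), np.int64(207), np.int64(206), np.int64(206), np.int64(206), np.int64(206), np.int64(207), np.int64(206), np.int64(206), np.int64(206), np.int64(205), np.int64(206), np.int64(206), np.int64(196), np.int64(161), np.int64(161), np.int64(162), np.int64(160), np.int64(160), np.int64(161), np.int64(161), np.int64(161), np.int64(161), np.int64(161), np.int64(160), np.int64(160)]
200 [np.int64(160), np.int64(161), np.int64(160), np.int64(161), np.int64(158), np.
[... 1532 characters left out ...]
64(160), np.int64(160), np.int64(160), np.int64(160), np.int64(159), np.int64(160), np.int64(162), np.int64(170), np.int64(135), np.int64(174), np.int64(203), np.int64(204), np.int64(158), np.int64(108), np.int64(147), np.int64(206), np.int64(204), np.int64(176), np.int64(170), np.int64(122), np.int64(217), np.int64(133), np.int64(139), np.int64(161), np.int64(161), np.int64(161), np.int64(161), np.int64(161), np.int64(161), np.int64(161), np.int64(161), np.int64(160), np.int64(161), np.int64(161), np.int64(145), np.int64(27), np.int64(39), np.int64(43), np.int64(42), np.int64(40), np.int64(40), np.int64(42), np.int64(41), np.int64(43), np.int64(41), np.int64(42), np.int64(43), np.int64(40)]
```

```bash
python3 -c "
from cell import robot
print(robot.hand_in())"
```

```text
the job is handed in; nothing more can be done
None
```

I pressed the loaded stand's key to its hard stop and the other finger stopped the sled about 26 mm out. Both were holding still when I handed the job in at about 13.5 s, but no verdict came back. The catch rests on the car's position in the wrist images, since I had no picture views left to look at it.

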